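# Clamp a horn blank in the tooth-sawing jig with the square key

### The arm

A 7-joint arm with a two-finger parallel gripper is mounted at the origin on the work surface; the furniture and walls round the work are solid. World frame = base frame: x ahead of the robot, y to its left, z up, the work surface at z = 0. Lengths are in m, angles in rad, forces in N, time in s.
With the tool pointing down it reaches from about 0.425 to 0.925 m from the base axis. Payload 6.8 kg.
Tool frame: the origin (TCP) lies where the fingers leave the gripper's body, on its centre line; the fingertips stand 73 mm ahead of it and the grasp point (between the pads) lies 54 mm ahead of it; z points along the fingers, y is the line along which they close (so a half turn about z gives the same grasp; the last joint's range is limited). The gripper opens to 85 mm and grips with 20 to 120 N. Pads are 22 mm wide; open, the fingers measure 114 mm over their backs; the gripper's body (76 mm by 85 mm) begins 54 mm behind the grasp point. The pads swing forward as they close: fully open they stand 13 mm farther back than shut.
Start: joints at [1.132, 0.477, 0.022, 1.555, -0.011, 1.109, -0.083], TCP at [0.219, -0.638, 0.304] pointing down, gripper open.
Joint ranges: [-2.96, 2.96], [-0.34, 2.1], [-1.41, 1.46], [0.24, 2.44], [-1.37, 4.51], [0.17, 1.92], [-2.96, 2.96]. Speed limits (rad/s): [2.39, 2.39, 3.14, 3.14, 3.14, 3.14, 3.14].

### API

Orientations are given as a rotation vector (axis times angle).
In Python, from bench import r gives the robot as it stands.
- The arm moves only by the shell command python3 drive.py 'ROWS' [OPENING] [FORCE]. ROWS is 1 to 5 rows, parted by semicolons, with the numbers parted by spaces; each row has 6 numbers: dx, dy, dz in parts of the range, where 1.0 means 0.75 m, then a rotation vector rx, ry, rz in a scale on which 1.0 is 180 degrees; each row is the pose to reach, as a shift and turn from the pose commanded when the command began, along the tool's axes at that moment; what a row does not reach only later rows make up. A row lasts 1/10 s, in which the tool goes at most 0.05 m and 0.15 rad, less where a joint would pass 70% of its speed; a pose out of reach is approached as far as the arm can. OPENING is the finger opening in m, set as the command begins (- or left out keeps the last). The fingers move at their own pace and stop on an object; FORCE is the grip in N (left out, the last holds). Time passes only in rows, so rows that do not move let the fingers close. It prints the time, the measured TCP pose, the force, the opening and the grip force at its end. Input that does not fit is refused with a message, and nothing moves.
- r.get_obs(): the state, without advancing time (a new reading comes with each control period).
- r.grab_frame(name): name is "scene" or "top" or "wrist"; returns (picture, depth): 384x512x3 uint8, blue, green, red; 384x512 float32, m along the optical axis (not along the pixel's ray), 0 where there is no reading.
- r.camera_info(name): a dict with "camera_matrix" (3x3 intrinsics, pixels), "k1" (the pictures are not rectified: a ray, as slopes to the right and down, at radius r is drawn at 1 + k1 r^2 times it, then the intrinsics apply), "R" (3x3) and "t" (3): a world point X has camera coordinates R X + t. Camera axes: x right, y down, z forward; pixel columns grow to the right and rows downward; lengths in m; the calibration is good to about 2 mm. A picture is of the moment at which its call begins: read the wrist's pose just before it. camera_info takes no time and is no camera call; for the wrist camera it gives the pose at the moment of the call.
- r.hand_in(): hands the job in; it is judged then, once.
The state is a dict: "clock": time; "joints": joint angles; "qvel": joint speeds; "tau": joint torques, N m; "tcp_pos": TCP position; "orientation": TCP orientation; "contact_force": force on the tool from outside, world axes, zero at the start; "moment": the same for the moment, N m; "grip_width": finger opening in m; "gripper_force": force on a finger pad.
Only numpy, scipy, OpenCV 4.12 (cv2) and the standard library are available. Lean on these libraries where they do the work, as an engineer would, in place of code of your own. Each camera call takes 0.05 s, during which the arm holds its last target. There are 200 camera calls.

### The job

Lay the loose horn blank flat in the nest of the green tilted jig, against its two lower stops, and let go of it; then take the red T-handled square key from the wooden tool block, put its tip fully home in the square recess of the jig's captive knob, and turn the knob clockwise until the jaw clamps the blank firmly against the end stop. Leave the blank clamped, hang the key back upright in its square hole in the tool block, and do not disturb the glue bottle or the horn tip.

Things in the scene. Friction and masses are not known exactly. Their poses are not given: they have to be found in the camera images.
- jig_plate: tilted aluminium plate of the fixed green jig, 100 mm up the slope, 236 mm along. Jig yaw 1.15 to 1.5 rad: the slope rises 24 degrees toward the robot's left and faces its right. Origin: on the upper face below the nest's middle, about 65 mm over the bench. x up the slope, y along the plate to its near end, z square out of it, 24 degrees off vertical. The nest is open up the slope
- nest (a point): where the underside centre of the clamped blank belongs, on top of the two 5 mm high steel rests (each 24 mm wide, at y = +44 and -44 mm); axes as jig_plate. Between the rests (y -32 to +32 mm) the plate is bare 5 mm below, so fingers may reach under the blank there. The blank's 122 mm side lies along y, either face up, either edge down
- lower_stops (a point): point midway between the two lower stops, on their face (x = -23 mm of nest), at rest level; the stops stand at y = +44 and -44 mm, 24 mm wide, 7 mm high over the rests. The blank's lower long edge lies against them; as its edges are uneven, one stop may stand off a few mm
- end_stop (a point): middle of the fixed end stop's face, at rest level (y = +61 mm of nest), 11 mm high over the rests; the jaw pushes the blank's end against it, so the blank may first be laid up to 7 mm short of it
- blank: loose sawn horn blank, a pale tan slab 46 x 122 x 9.5 mm at its widest, about 60 g, flat on the bench left of the jig. Origin: centre of its underside; x across its width, y along its length, z up. Irregular: the -x edge is straight but 4 mm narrower toward +y, the +x edge bows in by up to 7 mm at both ends, the ends are a little skew. Take it across its width at the middle
- jaw: sliding steel jaw, 44 mm along the slope, 26 mm in y, 16 mm high; origin at the centre of its brass-lined clamping face at plate level, axes as jig_plate. It starts 8.4 to 10 mm short of the blank's near end as clamped. The knob's cam drives it toward +y of the plate and holds it where it is left
- knob (a joint): angle of the captive knob, rad, 0 to 1.57; grows clockwise (looking down on the plate) and closes the jaw by 10.5 mm per rad. Starts at 0 to 0.15. The jaw has pushed the blank onto the end stop at 0.95 to 1.15 rad; then the torque rises steeply. Running friction about 0.12 N m, which also holds it where it is left; about 0.3 to 0.6 N m clamps firmly
- recess_floor (a point): middle of the floor of the square recess in the dark knurled knob (39 mm across) near the jig's far end, at x = 0, y = -121, z = 16 mm of jig_plate. The recess is 13.2 mm square, 14 mm deep, with a 3 mm chamfer at its mouth. z: the knob's axis, out of the recess, parallel to jig_plate's z; x and y are square to the recess's walls and turn with the knob
- key: loose square key, 140 g: steel shank 12 mm square, 50 mm long (last 5 mm tapered to 7 mm), 26 mm flange 50 to 56 mm from the tip, then a 13 mm neck and a red T-handle 74 x 16 x 28 mm, 64 to 92 mm from the tip. Origin at the tip; z along the shank to the handle, x along the T-handle, y through its 16 mm; the shank's flats are square to x and y. Starts upright in the tool block
- tool_block: the fixed hardwood tool block, 54 x 84 mm and 62 mm high, to the right of the jig; origin at the centre of its underside, z up
- keyhole (a point): centre of the mouth of the square hole for the key at the middle of the block's top, 62 mm over the bench: 17.5 mm square (sides along the block's x and y), 54 mm deep. The key hangs in it by its flange, handle up, tip 50 mm below this point; any of the four ways round fits
- glue_bottle: white glue bottle with a red pointed cap, 42 mm across, 112 mm high, standing beyond the vice at the far right; origin at its underside. To be left alone
- horn_tip: grey solid horn tip, 44 x 98 x 31 mm, lying beyond the blank on the left; origin at the centre of its underside. To be left alone

How it is judged:
By the outcome, as a careful person would: the job done as asked, in the order asked, and still so for the second after the job is handed in, with the robot touching nothing.
It also fails if it takes over 67 s, if anything falls off the work surface, if the arm or the gripper's body presses on something with over 40 N, if the wrist force passes 120 N, or if a joint passes its speed limit or range.

## Working session

There is one attempt and no reset: what is moved stays moved. The work goes in short steps, Python scripts to look and compute and a shell command to move; the robot and the scene stay as the last step left them, time stands still between calls to the robot, and variables do not carry over. Pictures are saved under pics/ and viewed, at most 10 in all, crops included, and the job is handed in when it is done.

```bash
ls; mkdir -p pics; python3 - <<'E'
from bench import r
import cv2,numpy as np
o=r.get_obs();print({k:np.round(v,3) for k,v in o.items()})
for n in("scene","top"):
    p,d=r.grab_frame(n);cv2.imwrite(f"pics/{n}0.png",p);np.savez(f"pics/{n}0.npz",p=p,d=d)
    c=r.camera_info(n);print(n,c)
print(r.camera_info("wrist"))
a=cv2.imread("pics/scene0.png");b=cv2.imread("pics/top0.png")
E
```

```text
bench.py
drive.py
pics
{'clock': np.float64(0.0), 'joints': array([ 1.132,  0.478,  0.022,  1.556, -0.011,  1.109, -0.083]), 'qvel': array([ 0.   ,  0.   ,  0.001, -0.001, -0.   , -0.   , -0.001]), 'tau': array([ 0.0000e+00, -5.9645e+01,  1.6080e+00, -2.8120e+01,  1.2000e-02,
        9.0000e-03, -0.0000e+00]), 'tcp_pos': array([ 0.219, -0.638,  0.303]), 'orientation': array([-3.097e+00, -5.170e-01,  1.000e-03]), 'contact_force': array([-0.756, -0.434,  0.787]), 'moment': array([ 0.013, -0.044, -0.023]), 'gripper_force': np.float64(0.0), 'grip_width': np.float64(0.085)}
scene {'camera_matrix': array([[403.56906831,   0.        , 248.38602981],
       [  0.        , 403.56906831, 193.55754423],
       [  0.        ,   0.        ,   1.        ]]), 'k1': -0.030091280895151513, 'R': array([[-0.75982802, -0.64954349, -0.0274708 ],
       [-0.2617459 ,  0.34431923, -0.90162817],
       [ 0.59510543, -0.67789197, -0.43163874]]), 't': array([0.34899393, 0.18710381, 0.61732246])}
top {'camera_matrix': array([[364.33419304,   0.        , 255.75091315],
       [  0.        , 364.33419304, 194.9008238 ],
       [  0.        ,   0.        ,   1.        ]]), 'k1': -0.09743011365105904, 'R': array([[ 0.02711436, -0.9992088 , -0.02909604],
       [-0.98326752, -0.021414  , -0.18090446],
       [ 0.18013826,  0.0335143 , -0.98307019]]), 't': array([-0.00863566,  0.46730085,  0.84016723])}
{'camera_matrix': array([[318.97899485,   0.        , 256.47457374],
       [  0.        , 318.97899485, 191.56754797],
       [  0.        ,   0.        ,   1.        ]]), 'k1': -0.06636532756640172, 'R': array([[ 0.32549686, -0.94554188, -0.00153024],
       [-0.91144486, -0.31418904,  0.2656191 ],
       [-0.25163477, -0.08506345, -0.96407684]]), 't': array([-0.67405463, -0.03401626,  0.37904053])}
```

View pics/top0.png

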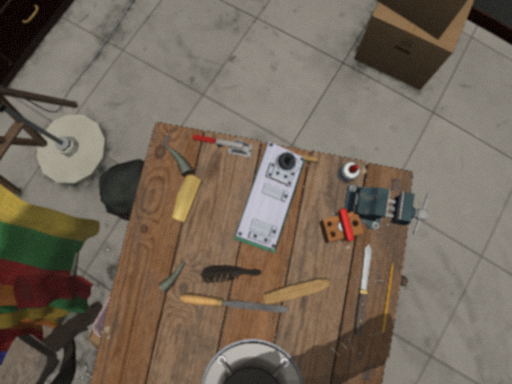

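View pics/scene0.png

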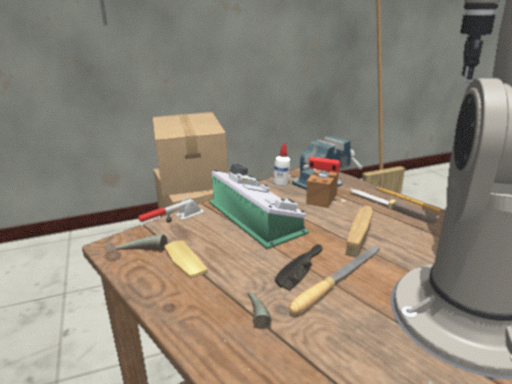

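Top view: blank at about (186,198), jig plate (270,195) with the knob at (287,160), tool block with the red key handle (345,225), bottle (350,172), horn tip (180,160). The scene view agrees.

```bash
cat > h.py <<'E'
import cv2,numpy as np
from scipy.spatial.transform import Rotation as Ro
def und(c,uv): return cv2.undistortPoints(np.float64(uv).reshape(-1,1,2),c["camera_matrix"],np.array([c["k1"],0,0,0.])).reshape(-1,2)
def rays(c,uv):
    x=und(c,uv);d=np.c_[x,np.ones(len(x))]@c["R"]; return -c["R"].T@c["t"],d
def onplane(c,uv,n,off):   # n.X=off
    o,d=rays(c,uv);n=np.asarray(n,float);return o+d*((off-o@n)/(d@n))[:,None]
def onz(c,uv,z): return onplane(c,uv,[0,0,1],z)
def atdepth(c,uv,dep):
    o,d=rays(c,uv);return o+d*np.asarray(dep).reshape(-1,1)
def proj(c,X):
    return cv2.projectPoints(np.float64(X).reshape(-1,1,3),cv2.Rodrigues(c["R"])[0],c["t"],c["camera_matrix"],np.array([c["k1"],0,0,0.]))[0].reshape(-1,2)
def cloud(c,d):
    v,u=np.nonzero(d>0);P=atdepth(c,np.c_[u,v],d[v,u]);return np.c_[u,v],P
def img(c,d):
    v,u=np.mgrid[:384,:512];return atdepth(c,np.c_[u.ravel(),v.ravel()],d.ravel()).reshape(384,512,3)
def togo(o,pos,R):  # shift & rotvec in tool axes from measured pose
    R0=Ro.from_rotvec(o["orientation"]);return np.round(R0.inv().apply(np.asarray(pos)-o["tcp_pos"]),4),np.round((R0.inv()*R).as_rotvec(),4)
E
python3 - <<'E'
from h import *;from bench import r
c=r.camera_info("top");f=np.load("pics/top0.npz");p,d=f["p"],f["d"];X=img(c,d)
hsv=cv2.cvtColor(p,cv2.COLOR_BGR2HSV)
def show(n,m):
    P=X[m];q=[np.round(np.percentile(P[:,i],[2,50,98]),3) for i in range(3)];print(n,m.sum(),*q)
for n,(u,v) in dict(blank=(186,198),bench=(220,230),knob=(287,160),jigA=(262,185),jigB=(280,190),block=(329,230),hand=(347,224),bottle=(347,172),horn=(180,160)).items(): print(n,X[v,u].round(4),hsv[v,u],p[v,u])
sub=np.zeros(d.shape,bool);sub[170:225,165:210]=1
m=sub&(hsv[...,1]>90)&(hsv[...,2]>150);show("blank",m)
sub[:]=0;sub[140:255,230:310]=1;m=sub&(hsv[...,1]<40)&(hsv[...,2]>150);show("plate",m)
P=X[m];
for _ in range(4):
    ce=P.mean(0);n=np.linalg.svd(P-ce,full_matrices=0)[2][2];e=(P-ce)@n;P=P[abs(e)<2*e.std()]
n*=np.sign(n[2]);print("n",n,"tilt",np.degrees(np.arccos(n[2])),"uphill yaw",np.arctan2(-n[1],-n[0]),ce,e.std())
sub[:]=0;sub[200:245,325:365]=1;m=sub&((hsv[...,0]<6)|(hsv[...,0]>174))&(hsv[...,1]>150)&(hsv[...,2]>120);show("red",m)
E
```

```text
blank [0.4613 0.1801 0.0112] [ 21 127 177] [ 89 152 177]
bench [ 0.3839  0.0919 -0.0027] [ 16  85 126] [ 84 106 126]
knob [ 0.5458 -0.0699  0.0798] [80 33 23] [22 23 20]
jigA [ 0.4851 -0.0123  0.0758] [118  17 205] [205 192 191]
jigB [ 0.4768 -0.055   0.0625] [112  15 187] [187 179 176]
block [ 0.3846 -0.1705  0.0616] [ 13 145 149] [ 64 100 149]
hand [ 0.3952 -0.204   0.1016] [  1 187 213] [ 57  63 213]
bottle [ 0.5219 -0.2127  0.0714] [ 54   6 215] [210 215 211]
horn [0.5575 0.1994 0.0222] [ 51  29 114] [101 114 105]
blank 690 [0.408 0.462 0.516] [0.154 0.183 0.21 ] [0.001 0.01  0.013]
plate 3329 [0.353 0.45  0.582] [-0.095 -0.027  0.033] [0.035 0.072 0.088]
n [-0.11270823 -0.37287451  0.92101111] tilt 22.92565080630668 uphill yaw 1.27725961997814 [ 0.45083175 -0.02699864  0.06921269] 0.004482783985793381
red 221 [0.361 0.395 0.428] [-0.221 -0.202 -0.19 ] [0.076 0.103 0.106]
```

```bash
cat >> h.py <<'E'
def blankmask(p):
    hsv=cv2.cvtColor(p,cv2.COLOR_BGR2HSV);return ((hsv[...,1]>90)&(hsv[...,2]>150)&(hsv[...,0]>15)&(hsv[...,0]<28)).astype(np.uint8)
def down(yaw): # tool z down, tool x axis at yaw
    x=np.array([np.cos(yaw),np.sin(yaw),0]);z=np.array([0,0,-1.]);return Ro.from_matrix(np.c_[x,np.cross(z,x),z])
E
python3 - <<'E'
from h import *;from bench import r
c=r.camera_info("top");f=np.load("pics/top0.npz");p=f["p"]
m=blankmask(p);s=np.zeros_like(m);s[170:225,165:210]=1
k=max(cv2.findContours(m*s,0,1)[0],key=cv2.contourArea)
B=onz(c,k[:,0],.0095)[:,:2];print(cv2.minAreaRect(np.float32(B*1000)))
o=r.get_obs();R=Ro.from_rotvec(o["orientation"]).as_matrix();print("tool axes\n",R.round(3))
w=r.camera_info("wrist");print("cam in tool",(R.T@(-w["R"].T@w["t"]-o["tcp_pos"])).round(4),"cam z in tool",(R.T@w["R"][2]).round(3))
for y in (2.83,2.83-np.pi): print(y,togo(o,[.45,.12,.30],down(y)))
E
```

```text
((463.0461730957031, 184.65725708007812), (42.640804290771484, 119.86722564697266), 72.13017272949219)
tool axes
 [[ 0.946  0.325 -0.001]
 [ 0.325 -0.946  0.001]
 [-0.    -0.002 -1.   ]]
cam in tool [ 0.0683 -0.0001 -0.0704] cam z in tool [-0.266  0.     0.964]
2.83 (array([ 0.4646, -0.6419,  0.004 ]), array([-8.0000e-04, -2.0000e-03, -2.4991e+00]))
-0.31159265358979304 (array([ 0.4646, -0.6419,  0.004 ]), array([-1.500e-03,  6.000e-04,  6.424e-01]))
```

Careful with the scale: shifts go in shares of 0.75 m and turns go in shares of 180 degrees. That gives: 0.188 m is 0.2507, -0.113 m is -0.1507, -0.625 rad is -0.1989.

```bash

python3 drive.py '0.2507 -0.1507 0 0 0 -0.1989;0.2507 -0.1507 0 0 0 -0.1989;0.2507 -0.1507 0 0 0 -0.1989;0.2507 -0.1507 0 0 0 -0.1989;0.2507 -0.1507 0 0 0 -0.1989'
python3 drive.py '0.2947 -0.0453 0 0 0 -0.1989;0.2947 -0.0453 0 0 0 -0.1989;0.2947 -0.0453 0 0 0 -0.1989;0.2947 -0.0453 0 0 0 -0.1989;0.2947 -0.0453 0 0 0 -0.1989'
python3 drive.py '0.2667 0.056 0 0 0 -0.1989;0.2667 0.056 0 0 0 -0.1989;0.2667 0.056 0 0 0 -0.1989;0.2667 0.056 0 0 0 -0.1989;0.2667 0.056 0 0 0 -0.1989'
python3 drive.py '0.2227 0.0813 0 0 0 -0.1989;0.2227 0.0813 0 0 0 -0.1989;0.2227 0.0813 0 0 0 -0.1989;0.2227 0.0813 0 0 0 -0.1989;0.2227 0.0813 0 0 0 -0.1989'
python3 drive.py '0 0 0 0 0 0;0 0 0 0 0 0'
python3 - <<'E'
from h import *;from bench import r
o=r.get_obs();print(o["clock"],o["tcp_pos"],o["joints"].round(2),Ro.from_rotvec(o["orientation"]).as_matrix().round(3))
w=r.camera_info("wrist");p,d=r.grab_frame("wrist");cv2.imwrite("pics/w1.png",p);np.savez("pics/w1.npz",p=p,d=d,**w)
E
```

```text
clock: 0.6
tcp_pos: [0.3644, -0.4655, 0.3037]
orientation: [-2.78, -1.46, -0.004]
contact_force: [1.3, 0.9, 0.0]
grip_width: 0.0858
gripper_force: 0.0
clock: 1.1
tcp_pos: [0.4618, -0.266, 0.304]
orientation: [-2.201, -2.241, -0.002]
contact_force: [-0.2, 0.9, 0.2]
grip_width: 0.0852
gripper_force: 0.0
clock: 1.6
tcp_pos: [0.501, -0.0637, 0.3043]
orientation: [1.401, 2.812, 0.005]
contact_force: [0.6, -0.1, -0.6]
grip_width: 0.0853
gripper_force: 0.0
clock: 2.1
tcp_pos: [0.4492, 0.1038, 0.3042]
orientation: [0.474, 3.105, 0.001]
contact_force: [-0.6, -1.5, 0.2]
grip_width: 0.0851
gripper_force: 0.0
clock: 2.3
tcp_pos: [0.4507, 0.0987, 0.3036]
orientation: [-0.495, -3.102, 0.001]
contact_force: [0.1, -0.6, 0.1]
grip_width: 0.0856
gripper_force: 0.0
2.3 [0.45073753 0.0986777  0.30360604] [ 0.39  0.21 -0.82  2.    0.18  1.    0.73] [[-0.95   0.311 -0.001]
 [ 0.311  0.95  -0.001]
 [ 0.    -0.001 -1.   ]]
```

View pics/w1.png

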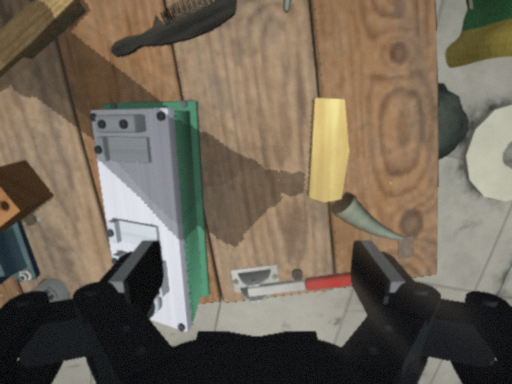

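```bash
python3 - <<'E'
from h import *
w=dict(np.load("pics/w1.npz"));p,d=w["p"],w["d"];X=img(w,d)
m=blankmask(p);s=np.zeros_like(m);s[85:210,295:360]=1
k=max(cv2.findContours(m*s,0,1)[0],key=cv2.contourArea)
mm=np.zeros_like(m);cv2.drawContours(mm,[k],-1,1,-1)
print("blank z depth",np.percentile(X[mm>0][:,2],[5,50,95]))
B=onz(w,k[:,0],.0095)[:,:2]*1000;rc=cv2.minAreaRect(np.float32(B));print(rc)
# widths along long axis
a=np.radians(rc[2]);e=np.array([np.cos(a),np.sin(a)]); 
if rc[1][0]<rc[1][1]: e=np.array([-e[1],e[0]])
if e[0]>0:e=-e
f=np.array([-e[1],e[0]]);q=(B-rc[0])@np.c_[e,f]
print("long",e,np.arctan2(e[1],e[0]),"f",f)
for t in range(-55,60,10):
    z=q[abs(q[:,0]-t)<4,1]; print(t,z.min().round(1),z.max().round(1))
# plane
hsv=cv2.cvtColor(p,cv2.COLOR_BGR2HSV)
pm=(hsv[...,1]<35)&(hsv[...,2]>120)&(d>0);pm[:95]=0;pm[330:]=0;pm[:,:85]=0;pm[:,195:]=0
P=X[pm];P=P[(P[:,2]>.03)&(P[:,2]<.1)]
for i in range(8):
    ce=P.mean(0);n=np.linalg.svd(P-ce,full_matrices=0)[2][2];e_=(P-ce)@n;P=P[abs(e_)<max(2*e_.std(),.0015)]
n*=np.sign(n[2]);print("n",n,"tilt",np.degrees(np.arccos(n[2])),"yaw",np.arctan2(-n[1],-n[0]),ce,e_.std(),len(P))
E
```

```text
blank z depth [0.00785798 0.00984656 0.01113612]
((464.3639831542969, 184.56504821777344), (45.058990478515625, 121.45365142822266), 71.27129364013672)
long [-0.94704953  0.32108752] 2.814715062970977 f [-0.32108752 -0.94704953]
-55 -16.6 22.1
-45 -19.3 22.5
-35 -19.7 22.1
-25 -20.9 22.3
-15 -21.3 22.0
-5 -22.0 22.5
5 -22.5 21.9
15 -20.5 22.5
25 -18.5 21.9
35 -17.5 22.2
45 -15.8 21.8
55 -13.9 22.3
n [-0.11969257 -0.38710488  0.91423383] tilt 23.90284575333217 yaw 1.27092129912178 [ 0.44749456 -0.01543399  0.07175843] 0.0005462666189213756 8319
```

```bash
python3 - <<'E'
import cv2
p=cv2.imread("pics/w1.png");cv2.imwrite("pics/w1c.png",cv2.resize(p[90:340,70:230],None,fx=2.4,fy=2.4,interpolation=cv2.INTER_CUBIC))
E
```

```text
(no output)
```

View pics/w1c.png

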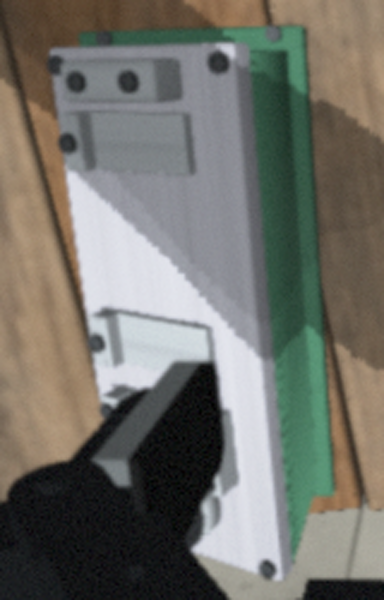

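Crop: end-stop block at (120,80), near rest with its stop at (130,140), far rest at (155,340), jaw behind the finger; plate corners with screws. I now measure these from the height over the plate.

```bash
python3 - <<'E'
from h import *
w=dict(np.load("pics/w1.npz"));p,d=w["p"],w["d"];X=img(w,d)
yaw,t=1.271,np.radians(24)
xh=np.array([np.cos(yaw)*np.cos(t),np.sin(yaw)*np.cos(t),np.sin(t)]);n=np.array([-np.cos(yaw)*np.sin(t),-np.sin(yaw)*np.sin(t),np.cos(t)]);yh=np.cross(n,xh)
ce=np.array([0.44749456,-0.01543399,0.07175843])
Q=(X-ce)@np.c_[xh,yh,n]*1000
s=np.zeros(d.shape,bool);s[95:330,85:200]=1;s&=d>0
s[235:,115:]&=False
pl=s&(abs(Q[...,2])<1.5)
print("plate h by y",[ (y,np.median(Q[pl&(abs(Q[...,1]-y)<8)][:,2]).round(2)) for y in range(-80,110,20)],[ (x,np.median(Q[pl&(abs(Q[...,0]-x)<5)][:,2]).round(2)) for x in range(-30,60,10)])
def blobs(lo,hi,name):
    m=(s&(Q[...,2]>lo)&(Q[...,2]<hi)&(abs(Q[...,0])<60)).astype(np.uint8);m=cv2.morphologyEx(m,cv2.MORPH_OPEN,np.ones((2,2)))
    N,l,st,_=cv2.connectedComponentsWithStats(m)
    for i in range(1,N):
        if st[i,4]>25:
            q=Q[l==i];print(name,st[i,4],st[i,:4],"x",np.percentile(q[:,0],[3,97]).round(1),"y",np.percentile(q[:,1],[3,97]).round(1),"h",np.median(q[:,2]).round(1))
blobs(3.5,6.8,"rest");blobs(9,20,"stop")
# plate outline
for y in (-40,0,30,75): 
    q=Q[(abs(Q[...,1]-y)<6)&(abs(Q[...,2])<1.5)];print(y,"x range",np.percentile(q[:,0],[.5,99.5]).round(1))
for x in (20,30): 
    q=Q[(abs(Q[...,0]-x)<6)&(abs(Q[...,2])<1.5)];print(x,"ymax",np.percentile(q[:,1],99.5).round(1))
E
```

```text
plate h by y [(-80, np.float64(-0.32)), (-60, np.float64(0.24)), (-40, np.float64(0.2)), (-20, np.float64(0.07)), (0, np.float64(0.03)), (20, np.float64(0.0)), (40, np.float64(-0.04)), (60, np.float64(-0.11)), (80, np.float64(0.11)), (100, np.float64(0.02))] [(-30, np.float64(-0.05)), (-20, np.float64(0.15)), (-10, np.float64(0.0)), (0, np.float64(0.03)), (10, np.float64(0.01)), (20, np.float64(-0.05)), (30, np.float64(0.04)), (40, np.float64(-0.62)), (50, np.float64(nan))]
rest 982 [108 138  43  26] x [-36.7  12.4] y [45.  68.1] h 5.1
rest 429 [118 221  40  15] x [-36.6  12.6] y [-33.1 -19. ] h 5.1
stop 763 [ 96 115  45  19] x [-36.2  10.7] y [72.9 90. ] h 15.9
stop 252 [ 95 138  13  25] x [-48.2 -36.6] y [43.5 68.5] h 11.8
stop 178 [107 222  12  21] x [-46.8 -37.1] y [-40.8 -19.1] h 12.0
stop 29 [113 255   3  10] x [-44.4 127.6] y [-63.8  37.4] h 15.3
-40 x range [-182.    35.6]
0 x range [-163.9   35.5]
30 x range [-179.1   35. ]
75 x range [-179.6   36. ]
20 ymax 94.9
30 ymax 94.6
  return _methods._mean(a, axis=axis, dtype=dtype,
  ret = ret.dtype.type(ret / rcount)
```

Scaled: 0.15 m is 0.2, 0.086 m is 0.1147, 0.01 rad is 0.0032.

```bash

python3 drive.py '0.0093 0.0573 0.0133 0 0 0.0016;0.0187 0.1147 0.0533 0 0 0.0032;0.0187 0.1147 0.12 0 0 0.0032;0.0187 0.1147 0.1733 0 0 0.0032;0.0187 0.1147 0.2 0 0 0.0032' 0.065
python3 drive.py '0 0 0.0467 0 0 0;0 0 0.08 0 0 0;0 0 0.0987 0 0 0;0 0 0.104 0 0 0;0 0 0.104 0 0 0'
python3 - <<'E'
from h import *;from bench import r
o=r.get_obs();print(togo(o,[.464,.1847,.070],down(2.815)))
c=r.camera_info("top");f=np.load("pics/top0.npz");X=img(c,f["d"])
yaw,t=1.271,np.radians(24)
xh=np.array([np.cos(yaw)*np.cos(t),np.sin(yaw)*np.cos(t),np.sin(t)]);n=np.array([-np.cos(yaw)*np.sin(t),-np.sin(yaw)*np.sin(t),np.cos(t)]);yh=np.cross(n,xh)
O=np.array([0.44749456,-0.01543399,0.07175843])-.014*xh+.0126*yh;print("jig O",O)
Q=(X-O)@np.c_[xh,yh,n]*1000
m=(abs(Q[...,0]-20)<25)&(abs(Q[...,1])<28)&(abs(Q[...,2])<15);print("top-view plate h",np.median(Q[m][:,2]))
m=(np.hypot(Q[...,0],Q[...,1]+121)<30)&(Q[...,2]>20)&(Q[...,2]<40);q=Q[m];print("knob",len(q),q.min(0),q.max(0),np.median(q,0))
m=(abs(Q[...,0])<40)&(Q[...,1]>70)&(Q[...,2]>-5);q=Q[m];print("near end y",np.percentile(q[:,1],99))
E
```

```text
clock: 2.85
tcp_pos: [0.4621, 0.1848, 0.15]
orientation: [-0.506, -3.096, 0.005]
contact_force: [-0.7, -0.4, 1.3]
grip_width: 0.0651
gripper_force: 0.0
clock: 3.35
tcp_pos: [0.4635, 0.1865, 0.0759]
orientation: [0.504, 3.101, -0.0]
contact_force: [-1.3, 0.6, 0.8]
grip_width: 0.0653
gripper_force: 0.0
(array([-0.001 , -0.0016,  0.0059]), array([-0.0002,  0.0001,  0.0046]))
jig O [ 0.43167945 -0.02393206  0.06606412]
top-view plate h -0.5506906674792063
knob 204 [ -20.07023438 -139.78464622   20.02962248] [  20.13839862 -100.43444491   33.61154952] [   1.84908849 -118.98661032   28.85939622]
near end y 400.2130470763878
```

Scaled: 0.006 m is 0.008, 0.004 m is 0.0053.

```bash

python3 drive.py '0 -0.0013 0.0053 0 0 0;0 -0.0013 0.008 0 0 0;0 -0.0013 0.008 0 0 0'
python3 drive.py '0 0 0 0 0 0;0 0 0 0 0 0;0 0 0 0 0 0;0 0 0 0 0 0;0 0 0 0 0 0' 0.03 40
```

```text
clock: 3.65
tcp_pos: [0.4631, 0.1858, 0.0703]
orientation: [0.502, 3.1, 0.0]
contact_force: [-0.6, -0.7, 0.4]
grip_width: 0.0654
gripper_force: 0.0
clock: 4.15
tcp_pos: [0.4635, 0.1864, 0.071]
orientation: [0.501, 3.099, 0.001]
contact_force: [-0.2, -1.1, 8.8]
grip_width: 0.0423
gripper_force: 44.8
```

Scaled: -0.15 m is -0.2, -0.06 m is -0.08.

```bash
cat >> h.py <<'E'
yaw,ti=1.271,np.radians(24)
xh=np.array([np.cos(yaw)*np.cos(ti),np.sin(yaw)*np.cos(ti),np.sin(ti)]);n=np.array([-np.cos(yaw)*np.sin(ti),-np.sin(yaw)*np.sin(ti),np.cos(ti)]);yh=np.cross(n,xh)
J=np.c_[xh,yh,n];O=np.array([0.4317,-0.0239,0.0661])
def jig(x,y,z): return O+J@(np.array([x,y,z])/1000)
RJ=Ro.from_matrix(np.c_[yh,xh,-n])   # tool x along jig y, tool y uphill
def injig(X): return (J.T@(np.asarray(X)-O)*1000).round(1)
E
python3 drive.py '0 0 -0.0267 0 0 0;0 0 -0.08 0 0 0;0 0 -0.1467 0 0 0;0 0 -0.2 0 0 0;0 0 -0.2 0 0 0'
python3 - <<'E'
from h import *;from bench import r
o=r.get_obs();print(o["grip_width"])
for h in (60,12): print(jig(5,-2,5+71+h),*togo(o,jig(5,-2,5+71+h),RJ))
w=r.camera_info("wrist");p,d=r.grab_frame("wrist");cv2.imwrite("pics/w2.png",p);np.savez("pics/w2.npz",p=p,d=d,**w)
E
```

```text
clock: 4.65
tcp_pos: [0.4651, 0.1877, 0.2252]
orientation: [0.501, 3.093, 0.007]
contact_force: [0.5, 0.5, -1.7]
grip_width: 0.0422
gripper_force: 40.9
0.04218635845425278
[ 0.41862347 -0.07297556  0.19237587] [-0.0379 -0.2622  0.0316] [-0.4131  0.012  -0.0192]
[ 0.42438922 -0.054323    0.14852568] [-0.0371 -0.2429  0.0756] [-0.4131  0.012  -0.0192]
```

View pics/w2.png

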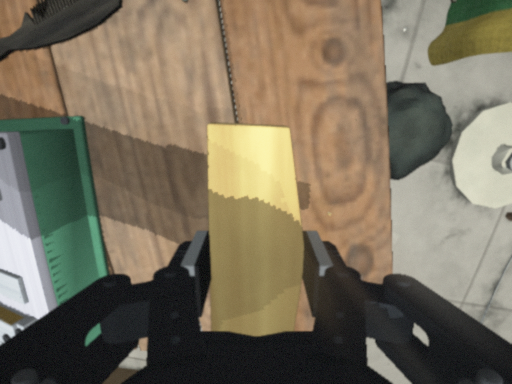

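Blank held square between the fingers, its near end at row 125 (columns 208–292), straight edge left (downhill).

```bash
python3 - <<'E'
from h import *
w=dict(np.load("pics/w2.npz"))
R=np.array(w["R"]);
from bench import r
o=r.get_obs();T=Ro.from_rotvec(o["orientation"]).as_matrix()
z=-T[:,2]
uv=[[208,125],[292,127],[209,180],[210,225],[297,180],[302,225]]
P=onplane(w,uv,T[:,2],T[:,2]@(o["tcp_pos"]+T[:,2]*.0615))
print(((P-o["tcp_pos"])@T*1000).round(1))
X=img(w,w["d"]);print(((X[[140,170,200,225],[250]*4]-o["tcp_pos"])@T*1000).round(1))
E
```

```text
[[ 57.1 -17.7  61.5]
 [ 56.2  17.1  61.5]
 [ 33.6 -18.2  61.5]
 [ 12.8 -18.5  61.5]
 [ 33.6  20.   61.5]
 [ 12.8  23.   61.5]]
[[51.2 -0.3 58.6]
 [38.7 -0.3 58.4]
 [25.3 -0.4 59. ]
 [13.7 -0.5 59.3]]
```

Scaled: -0.235 m is -0.3133, 0.012 m is 0.016, -0.413 rad is -0.1315.

```bash

python3 drive.py '-0.0093 -0.06 0.0027 -0.0255 0.0006 -0.0013;-0.0187 -0.12 0.008 -0.0509 0.0016 -0.0025;-0.028 -0.1867 0.016 -0.0796 0.0022 -0.0035;-0.0387 -0.2533 0.024 -0.1082 0.0029 -0.0048;-0.048 -0.3133 0.0347 -0.1315 0.0038 -0.006'
python3 - <<'E'
from h import *;from bench import r
o=r.get_obs();print(injig(o["tcp_pos"]))
for h in (40,12): print(*togo(o,jig(5,-.5,5+71+h),RJ))
E
```

```text
clock: 5.2
tcp_pos: [0.4293, -0.0083, 0.1986]
orientation: [0.457, 3.006, 0.589]
contact_force: [0.9, -0.6, -1.7]
grip_width: 0.0423
gripper_force: 41.0
[ 66.9   6.9 115.2]
[-0.0077 -0.0618  0.0012] [-0.0336 -0.0122 -0.0044]
[-0.008  -0.0609  0.0292] [-0.0336 -0.0122 -0.0044]
```

Scaled: -0.025 m is -0.0333, -0.024 m is -0.032.

```bash

python3 drive.py '0 -0.016 0 0 0 0;0 -0.032 0 0 0 0;0 -0.0333 0 0 0 0;0 -0.0333 0 0 0 0'
python3 - <<'E'
from h import *;from bench import r
o=r.get_obs();print(injig(o["tcp_pos"]))
for h in (40,12): print(*togo(o,jig(5,-.5,5+71+h),RJ))
E
```

```text
clock: 5.6
tcp_pos: [0.4235, -0.0275, 0.1898]
orientation: [0.454, 3.009, 0.586]
contact_force: [0.3, 0.1, -0.7]
grip_width: 0.0422
gripper_force: 41.0
[ 44.9   6.8 115.5]
[-0.0074 -0.0399  0.0008] [-0.0361 -0.0138 -0.0024]
[-0.0078 -0.0389  0.0288] [-0.0361 -0.0138 -0.0024]
```

Scaled: -0.04 m is -0.0533, -0.035 m is -0.0467, -0.036 rad is -0.0115.

```bash

python3 drive.py '-0.0053 -0.024 0 -0.0064 -0.0022 0;-0.01 -0.0467 0.0013 -0.0115 -0.0045 -0.0006;-0.01 -0.0533 0.0013 -0.0115 -0.0045 -0.0006;-0.01 -0.0533 0.0013 -0.0115 -0.0045 -0.0006'
python3 - <<'E'
from h import *;from bench import r
o=r.get_obs();print(injig(o["tcp_pos"]),o["joints"].round(2))
for h in (40,12): print(*togo(o,jig(5,-.5,5+71+h),RJ))
w=r.camera_info("wrist");p,d=r.grab_frame("wrist");cv2.imwrite("pics/w3.png",p);np.savez("pics/w3.npz",p=p,d=d,**w)
E
```

```text
clock: 6.0
tcp_pos: [0.4197, -0.0653, 0.174]
orientation: [0.453, 2.979, 0.633]
contact_force: [-0.8, -0.4, -0.2]
grip_width: 0.0424
gripper_force: 41.0
[  4.5  -0.8 116.1] [ 1.12  0.5  -1.03  2.21  0.02  0.59  1.41]
[0.0003 0.0005 0.0001] [-0.0002  0.0005 -0.0018]
[0.0003 0.0006 0.0281] [-0.0002  0.0005 -0.0018]
```

View pics/w3.png

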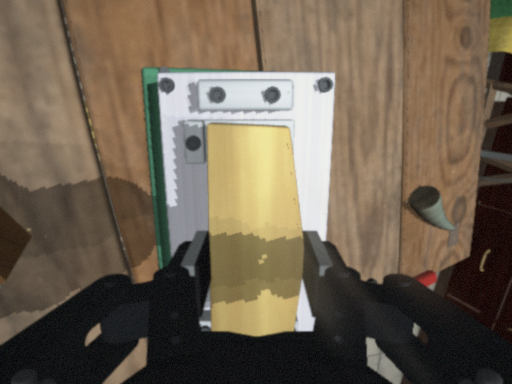

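Over the nest: end-stop face at row ~111, near stop's face at column ~204, blank's near end at row 125, straight edge at column 208, square with the plate.

```bash
python3 - <<'E'
from h import *
from bench import r
w=dict(np.load("pics/w3.npz"));o=r.get_obs();d=w["d"]
f=lambda uv,h:injig(onplane(w,uv,n,n@O+h/1000))
print("endstop face top edge",f([[215,108],[285,109]],16),"stop face",f([[204,125],[204,160]],12),"rest near edge",f([[240,121]],5),"upper plate edge",f([[333,120]],0))
X=img(w,d);print("blank top h",injig((X[140,250]-0*n)),injig(X[200,250]))
hb=injig(X[170,250]) if 0 else None
for h in (49,52): print(f([[208,125],[292,127],[209,180],[210,225],[302,225]],h+5).tolist() if 0 else [injig(q).tolist() for q in onplane(w,[[208,125],[292,127],[210,225],[302,225]],n,n@O+h/1000)])
E
```

```text
Traceback (most recent call last):
  File "h.py", line 28, in injig
    def injig(X): return (J.T@(np.asarray(X)-O)*1000).round(1)
                          ~~~^^~~~~~~~~~~~~~~~~
ValueError: matmul: Input operand 1 has a mismatch in its core dimension 0, with gufunc signature (n?,k),(k,m?)->(n?,m?) (size 2 is different from 3)
```

```bash
sed -i 's/^def injig.*/def injig(X): return ((np.asarray(X)-O)@J*1000).round(1)/' h.py; python3 - <<'E'
from h import *
w=dict(np.load("pics/w3.npz"));d=w["d"]
f=lambda uv,h:injig(onplane(w,uv,n,n@O+h/1000)).tolist()
print("endstop face top edge",f([[215,108],[285,109]],16),"stop face",f([[204,125],[204,160]],12),"rest near edge",f([[240,121]],5),"upper plate edge",f([[333,120]],0))
X=img(w,d);print("blank top",injig(X[140,250]),injig(X[200,250]))
for h in (54,57): print(h,f([[208,125],[292,127],[210,225],[302,225]],h))
E
```

```text
endstop face top edge [[-16.1, 63.6, 16.0], [20.2, 63.0, 16.0]] stop face [[-22.8, 54.7, 12.0], [-23.6, 35.6, 12.0]] rest near edge [[-3.7, 56.4, 5.0]] upper plate edge [[49.3, 56.8, -0.0]]
blank top [ 2.8 51.3 55.2] [ 2.6 25.6 55.1]
54 [[-14.3, 57.3, 54.0], [20.0, 56.4, 54.0], [-15.2, 13.7, 54.0], [25.6, 13.7, 54.0]]
57 [[-13.9, 57.5, 57.0], [19.6, 56.6, 57.0], [-14.7, 14.9, 57.0], [25.1, 14.9, 57.0]]
```

Scaled: 0.037 m is 0.0493, 0.0015 m is 0.002.

```bash

python3 drive.py '0.0013 0 0.02 0 0 0;0.002 0 0.0373 0 0 0;0.002 0 0.0453 0 0 0;0.002 0 0.0493 0 0 0;0.002 0 0.0493 0 0 0'
python3 drive.py '0 -0.0027 0.0013 0 0 0;0 -0.0053 0.0027 0 0 0;0 -0.0053 0.004 0 0 0;0 -0.0053 0.004 0 0 0'
python3 -c "
from h import *;from bench import r
o=r.get_obs();print(injig(o['tcp_pos']),(J.T@o['contact_force']).round(1))"
```

```text
clock: 6.55
tcp_pos: [0.4228, -0.051, 0.1403]
orientation: [0.453, 2.979, 0.633]
contact_force: [0.2, -0.2, -0.5]
grip_width: 0.0422
gripper_force: 41.0
clock: 6.95
tcp_pos: [0.4218, -0.0542, 0.1357]
orientation: [0.456, 2.978, 0.633]
contact_force: [-0.5, 0.2, -0.4]
grip_width: 0.0426
gripper_force: 41.0
[-0.9  0.5 76.5] [-0.1  0.5 -0.4]
```

Scaled: 0.001 m is 0.0013.

```bash

python3 drive.py '0 0 0.0013 0 0 0;0 0 0.0013 0 0 0'
python3 drive.py '0 -0.0013 0 0 0 0;0 -0.0027 0 0 0 0;0 -0.0027 0 0 0 0'
python3 -c "
from h import *;from bench import r
o=r.get_obs();print(injig(o['tcp_pos']),(J.T@o['contact_force']).round(1))"
```

```text
clock: 7.15
tcp_pos: [0.422, -0.0539, 0.135]
orientation: [0.456, 2.978, 0.632]
contact_force: [-3.0, -3.4, 6.8]
grip_width: 0.0424
gripper_force: 41.7
clock: 7.45
tcp_pos: [0.422, -0.0546, 0.1347]
orientation: [0.454, 2.977, 0.634]
contact_force: [-1.0, 0.9, 9.8]
grip_width: 0.0426
gripper_force: 41.6
[-1.6  0.2 75.8] [4.5 1.3 8.7]
```

Scaled: -0.0015 m is -0.002, -0.001 m is -0.0013.

```bash

python3 drive.py '0 -0.0013 0 0 0 0;0 -0.002 0 0 0 0;0 -0.002 0 0 0 0'
python3 -c "
from h import *;from bench import r
o=r.get_obs();print(injig(o['tcp_pos']),(J.T@o['contact_force']).round(1))"
```

```text
clock: 7.75
tcp_pos: [0.4219, -0.0549, 0.1346]
orientation: [0.452, 2.977, 0.636]
contact_force: [-2.3, 4.3, 12.7]
grip_width: 0.0421
gripper_force: 41.7
[-1.8  0.2 75.8] [ 8.3  3.5 10.2]
```

```bash

python3 drive.py '0 0 0 0 0 0;0 0 0 0 0 0;0 0 0 0 0 0' 0.06
python3 drive.py '0 0 -0.04 0 0 0;0 0 -0.0933 0 0 0;0 0 -0.1333 0 0 0;0 0 -0.1333 0 0 0'
python3 - <<'E'
from h import *;from bench import r
o=r.get_obs();print(injig(o["tcp_pos"]))
w=r.camera_info("wrist");p,d=r.grab_frame("wrist");cv2.imwrite("pics/w4.png",p);np.savez("pics/w4.npz",p=p,d=d,**w)
E
```

```text
clock: 8.05
tcp_pos: [0.4209, -0.0569, 0.1332]
orientation: [0.456, 2.978, 0.633]
contact_force: [0.2, 1.1, 0.6]
grip_width: 0.0598
gripper_force: 0.0
clock: 8.45
tcp_pos: [0.4102, -0.0979, 0.227]
orientation: [0.459, 2.973, 0.628]
contact_force: [0.2, 0.5, 0.1]
grip_width: 0.06
gripper_force: 0.0
[ -4.9  -1.3 178.3]
```

View pics/w4.png

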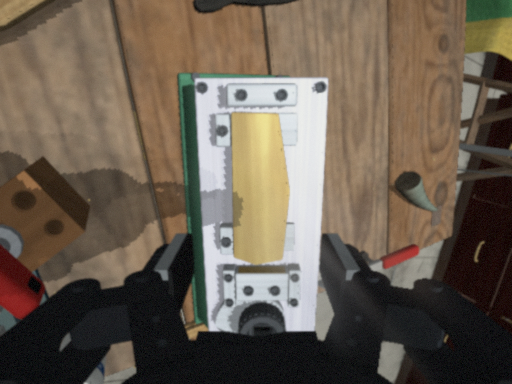

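Blank lies against both lower stops (235–290, 112–265), ~5 mm short of the end stop; the jaw is at (262,285), the knob at (262,320), the block with the key at (30,230). Now a closer view of the knob.

Scaled: -0.08 m is -0.1067, 0.05 m is 0.0667.

```bash

python3 drive.py '-0.04 0 0.0267 0 0 0;-0.0867 0 0.0533 0 0 0;-0.1067 0 0.0667 0 0 0;-0.1067 0 0.0667 0 0 0'
python3 - <<'E'
from h import *;from bench import r
o=r.get_obs();print(injig(o["tcp_pos"]))
w=r.camera_info("wrist");p,d=r.grab_frame("wrist");cv2.imwrite("pics/w5.png",p);np.savez("pics/w5.npz",p=p,d=d,**w)
f=lambda uv,h:injig(onplane(w,uv,n,n@O+h/1000)).tolist()
c=proj(w,[jig(0,-121,30)])[0];print(c)
g=cv2.cvtColor(p,cv2.COLOR_BGR2GRAY);u,v=c.astype(int)
cv2.imwrite("pics/w5c.png",cv2.resize(cv2.convertScaleAbs(p[v-50:v+50,u-60:u+60],alpha=2.2),None,fx=6,fy=6,interpolation=cv2.INTER_CUBIC))
X=img(w,d);Q=injig(X);m=(np.hypot(Q[...,0],Q[...,1]+121)<24)&(Q[...,2]>26)&(Q[...,2]<34)
q=Q[m];print("knob top h",np.median(q[:,2]),"circle",cv2.minEnclosingCircle(np.float32(q[:,:2])))
m=(np.hypot(Q[...,0],Q[...,1]+121)<10)&(Q[...,2]<24)&(Q[...,2]>5);print("recess",m.sum(),cv2.minAreaRect(np.float32(Q[m][:,:2])),np.median(Q[m][:,2]))
E
```

```text
clock: 8.9
tcp_pos: [0.4921, -0.0988, 0.177]
orientation: [0.454, 2.98, 0.637]
contact_force: [-0.5, -0.0, -0.7]
grip_width: 0.06
gripper_force: 0.0
[ -4.  -79.8 123.2]
[261.43014515 294.41383826]
knob top h 29.6 circle ((-0.39612793922424316, -119.7445297241211), 20.74857521057129)
recess 347 ((-0.40000009536743164, -122.94999694824219), (13.199999809265137, 8.700004577636719), 0.0) 17.2
```

View pics/w5c.png

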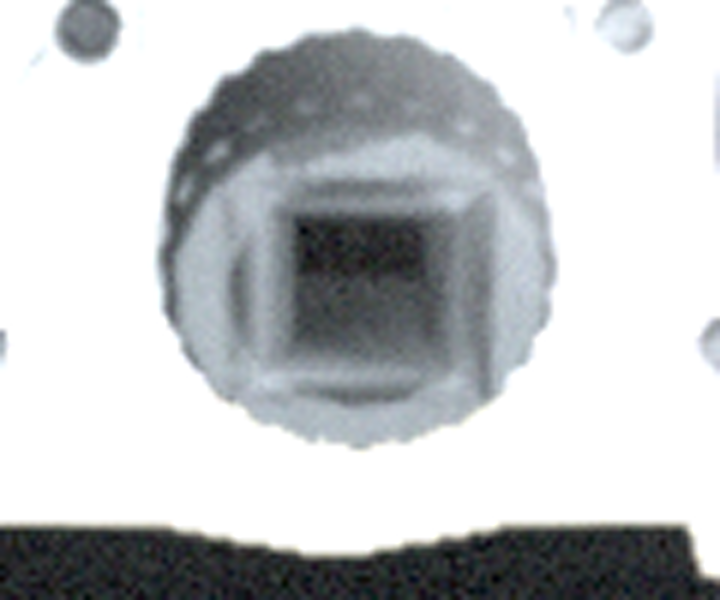

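Knob seen face on at (261,294); its recess is nearly square with the jig (floor corners at crop about (297,215), (430,215), (290,357), (440,357)). I compute its angle, and locate the key from the earlier frames.

```bash
python3 - <<'E'
from h import *
from bench import r
w=dict(np.load("pics/w5.npz"));p=w["p"]
g=cv2.GaussianBlur(cv2.cvtColor(p,cv2.COLOR_BGR2GRAY),(3,3),0)[244:344,201:321]
g=cv2.resize(g,None,fx=6,fy=6,interpolation=cv2.INTER_CUBIC)
print(g[285,200:520:16],g[150:450:16,360])
for th in (24,28,32,36):
    m=(g<th).astype(np.uint8);m[:190]=0;m[420:]=0;m[:,:240]=0;m[:,520:]=0
    k=cv2.findContours(m,0,1)[0]
    if k:
        k=max(k,key=cv2.contourArea);uv=k[:,0]/6+[201,244];q=injig(onplane(w,uv,n,n@O+.027));print(th,cv2.boundingRect(k),cv2.minAreaRect(np.float32(q[:,:2])))
# key in w4 & top
for nm,c in (("top0",r.camera_info("top")),("w4",None)):
    f=dict(np.load(f"pics/{nm}.npz"));c=c or f;p,d=f["p"],f["d"];X=img(c,d);hsv=cv2.cvtColor(p,cv2.COLOR_BGR2HSV)
    m=((hsv[...,0]<6)|(hsv[...,0]>174))&(hsv[...,1]>150)&(hsv[...,2]>90)&(abs(X[...,0]-.395)<.06)&(abs(X[...,1]+.205)<.05)&(X[...,2]>.085)&(X[...,2]<.12)
    print(nm,m.sum(),np.percentile(X[m][:,2],[5,50,95]));k=max(cv2.findContours(m.astype(np.uint8),0,1)[0],key=cv2.contourArea)
    q=onz(c,k[:,0],.104);print(cv2.minAreaRect(np.float32(q[:,:2]*1000)))
    b=(hsv[...,0]>8)&(hsv[...,0]<18)&(hsv[...,1]>110)&(abs(X[...,0]-.395)<.07)&(abs(X[...,1]+.205)<.07)&(abs(X[...,2]-.062)<.006)
    b=cv2.morphologyEx(b.astype(np.uint8),cv2.MORPH_CLOSE,np.ones((9,9)));k=max(cv2.findContours(b,0,1)[0],key=cv2.contourArea)
    print("block",cv2.minAreaRect(np.float32(onz(c,k[:,0],.062)[:,:2]*1000)),np.median(X[b>0][:,2]))
E
```

```text
[85 84 57 62 76 60 40 31 31 29 33 31 34 34 35 45 61 57 62 88] [81 88 63 60 46 24 21 18 29 33 33 38 44 55 72 57 67 84 83]
24 (300, 223, 118, 53) ((-0.37453317642211914, -117.01050567626953), (5.68092155456543, 11.619762420654297), 88.15242004394531)
28 (298, 221, 124, 60) ((-0.2500009536743164, -117.05000305175781), (12.099998474121094, 6.700003623962402), 0.0)
32 (296, 219, 129, 88) ((-0.19999933242797852, -118.45000457763672), (9.899999618530273, 12.599998474121094), 90.0)
36 (295, 218, 134, 118) ((-0.01043081283569336, -119.86730194091797), (12.9840669631958, 13.339790344238281), 1.941483974456787)
top0 235 [0.09465417 0.10321766 0.10571952]
((394.729248046875, -201.54330444335938), (72.85132598876953, 16.966449737548828), 13.382771492004395)
block ((395.3319396972656, -202.19825744628906), (54.53653335571289, 84.18524932861328), 15.198328018188477) 0.061808714390001684
w4 946 [0.10194068 0.10384464 0.10527134]
((414.7109680175781, -196.5172119140625), (27.54826545715332, 14.702508926391602), 15.972856521606445)
block ((389.0778503417969, -182.4467315673828), (55.42536544799805, 45.91826248168945), 15.273691177368164) 0.06224408654701076
```

```bash
python3 - <<'E'
from h import *;from bench import r
o=r.get_obs()
for z in (.22,): print(*togo(o,[.395,-.2018,z],down(3.405)))
c=r.camera_info("top");X=img(c,np.load("pics/top0.npz")["d"]);P=X.reshape(-1,3);q=P[(P[:,2]>.066)&(np.hypot(P[:,0]-.395,P[:,1]+.202)<.11)]-[.395,-.202,0]
a=.265;q2=q[:,:2]@np.array([[np.cos(a),-np.sin(a)],[np.sin(a),np.cos(a)]])*1000
s=(abs(q2[:,0])>42)|(abs(q2[:,1])>13);print(len(q2[s]));print(np.c_[q2[s],q[s,2]*1000].round()[::12])
E
```

```text
[ 0.0611 -0.0986 -0.0903] [ 0.4096  0.1159 -0.5569]
906
[[  79.  -62.   79.]
 [  73.  -70.   87.]
 [  63.  -90.  107.]
 [  68.  -75.   89.]
 [  74.  -57.   71.]
 [  64.  -78.   93.]
 [  70.  -57.   79.]
 [  62.  -79.   93.]
 [  69.  -55.   75.]
 [  60.  -77.   92.]
 [  51.  -96.  112.]
 [  59.  -72.   91.]
 [  50.  -92.  109.]
 [  58.  -68.   89.]
 [  50.  -88.  107.]
 [  59.  -60.   82.]
 [  50.  -81.  101.]
 [  61.  -51.   72.]
 [  52.  -73.   89.]
 [  43.  -93.  109.]
 [  53.  -62.   85.]
 [  44.  -81.  109.]
 [  56.  -48.   75.]
 [  47.  -71.   90.]
 [  39.  -91.  110.]
 [  50.  -56.   85.]
 [  41.  -77.  103.]
 [  34. -101.  110.]
 [  45.  -64.   87.]
 [  36.  -83.  109.]
 [  49.  -42.   83.]
 [  41.  -67.   89.]
 [  33.  -87.  109.]
 [  46.  -46.   81.]
 [  38.  -70.   93.]
 [  30.  -91.  108.]
 [  42.  -49.   86.]
 [  34.  -71.   99.]
 [  26.  -96.  111.]
 [  38.  -55.   85.]
 [  29.  -75.  106.]
 [  23. -101.  107.]
 [  34.  -60.   88.]
 [  25.  -79.  112.]
 [  37.  -44.   82.]
 [  29.  -66.   96.]
 [  21.  -87.  112.]
 [  32.  -51.   86.]
 [  23.  -71.  106.]
 [  17.  -96.  110.]
 [  27.  -58.   88.]
 [  19.  -78.  108.]
 [  30.  -39.   82.]
 [  23.  -62.   96.]
 [  15.  -84.  109.]
 [  26.  -45.   84.]
 [  18.  -67.  105.]
 [  11.  -91.  112.]
 [  21.  -53.   91.]
 [  13.  -74.  108.]
 [  25.  -36.   79.]
 [  17.  -59.   92.]
 [   9.  -80.  110.]
 [  20.  -43.   84.]
 [  12.  -63.  104.]
 [   5.  -88.  109.]
 [  16.  -48.   87.]
 [   8.  -67.  111.]
 [  18.  -39.   69.]
 [  10.  -58.   95.]
 [   2.  -80.  109.]
 [   8.  -58.   86.]
 [   1.  -77.  111.]
 [   4.  -70.   82.]
 [  -4.  -88.  108.]
 [  -5.  -88.   92.]]
```

Careful with the scale: shifts go in shares of 0.75 m and turns go in shares of 180 degrees. That gives: -0.0986 m is -0.1315, -0.09 m is -0.12, -0.557 rad is -0.1773.

```bash

python3 drive.py '0.0067 -0.0133 -0.04 0.0255 0.0073 -0.035;0.0267 -0.0467 -0.08 0.0509 0.0146 -0.07;0.0467 -0.08 -0.1067 0.0796 0.0223 -0.1082;0.0667 -0.1133 -0.12 0.105 0.0296 -0.1432;0.0813 -0.1315 -0.1204 0.1305 0.0369 -0.1773' 0.03
python3 drive.py '0 0 0 0 0 0;0 0 0 0 0 0'
python3 - <<'E'
from h import *;from bench import r
o=r.get_obs();print(o["joints"].round(2),*togo(o,[.395,-.2018,.149],down(3.405)))
w=r.camera_info("wrist");p,d=r.grab_frame("wrist");cv2.imwrite("pics/w6.png",p);np.savez("pics/w6.npz",p=p,d=d,**w)
E
```

```text
clock: 9.45
tcp_pos: [0.3927, -0.2047, 0.2216]
orientation: [0.412, -3.114, 0.012]
contact_force: [-0.6, 0.6, -0.3]
grip_width: 0.0303
gripper_force: 0.0
clock: 9.65
tcp_pos: [0.3947, -0.2021, 0.2215]
orientation: [-0.406, 3.113, -0.002]
contact_force: [0.4, -0.2, -0.4]
grip_width: 0.0301
gripper_force: 0.0
[ 1.19  0.36 -1.    2.12  0.41  0.86  1.78] [-0.0003  0.0004  0.0725] [-0.0015  0.0016 -0.0043]
```

View pics/w6.png

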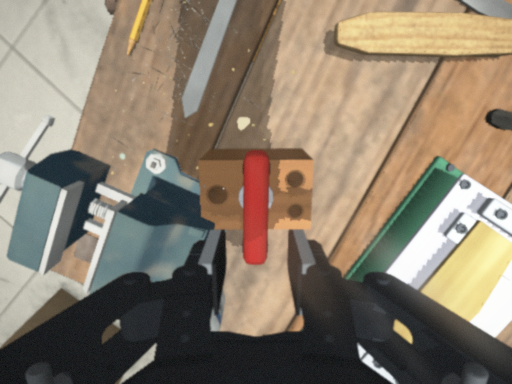

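Handle upright in the picture, columns 244–269, rows 150–263, centred between the fingers and clear of the vice.

```bash
python3 - <<'E'
from h import *;from bench import r
f=dict(np.load("pics/w6.npz"));p,d=f["p"],f["d"];X=img(f,d);hsv=cv2.cvtColor(p,cv2.COLOR_BGR2HSV)
m=((hsv[...,0]<6)|(hsv[...,0]>174))&(hsv[...,1]>150)&(hsv[...,2]>90);m[:140]=0;m[275:]=0;m[:,:230]=0;m[:,280:]=0
print(np.percentile(X[m][:,2],[5,50,95]));k=max(cv2.findContours(m.astype(np.uint8),0,1)[0],key=cv2.contourArea)
print(cv2.minAreaRect(np.float32(onz(f,k[:,0],.104)[:,:2]*1000)))
b=(hsv[...,0]>5)&(hsv[...,0]<20)&(hsv[...,1]>90)&(abs(X[...,2]-.062)<.004);b[:,:195]=0;b[:,320:]=0;b=cv2.morphologyEx(b.astype(np.uint8),cv2.MORPH_CLOSE,np.ones((25,25)))
k=max(cv2.findContours(b,0,1)[0],key=cv2.contourArea);print("block",cv2.boundingRect(k),cv2.minAreaRect(np.float32(onz(f,k[:,0],.062)[:,:2]*1000)))
E
```

```text
[0.10034253 0.10377796 0.10525133]
((392.3921203613281, -203.30593872070312), (73.97404479980469, 15.54219913482666), 14.222073554992676)
block (268, 158, 46, 71) ((387.77587890625, -177.9976806640625), (54.59923553466797, 32.70675277709961), 14.827478408813477)
```

Scaled: 0.0725 m is 0.0967, 0.068 m is 0.0907, -0.004 rad is -0.0013.

```bash

python3 drive.py '0 0 0.0267 0 0 -0.0006;0 0 0.0667 0 0 -0.0013;0 0 0.0907 0 0 -0.0013;0 0 0.0967 0 0 -0.0013;0 0 0.0967 0 0 -0.0013'
python3 drive.py '0 0 0 0 0 0;0 0 0 0 0 0;0 0 0 0 0 0' 0.005 110
```

```text
clock: 10.2
tcp_pos: [0.3958, -0.2024, 0.1486]
orientation: [-0.415, 3.112, -0.001]
contact_force: [-0.6, 0.3, 0.8]
grip_width: 0.0297
gripper_force: 0.0
clock: 10.5
tcp_pos: [0.3962, -0.203, 0.1499]
orientation: [-0.415, 3.11, -0.006]
contact_force: [0.6, 0.6, 4.2]
grip_width: 0.0141
gripper_force: 107.7
```

Scaled: -0.12 m is -0.16, -0.05 m is -0.0667.

```bash

python3 drive.py '0 0 -0.0267 0 0 0;0 0 -0.0667 0 0 0;0 0 -0.1133 0 0 0;0 0 -0.16 0 0 0;0 0 -0.16 0 0 0'
python3 - <<'E'
from h import *;from bench import r
o=r.get_obs();R=RJ*Ro.from_rotvec([0,0,.02]);print(o["joints"].round(2),jig(0,-121.6,198))
print(*togo(o,jig(0,-121.6,16+137.5+45),R))
w=r.camera_info("wrist");p,d=r.grab_frame("wrist");cv2.imwrite("pics/w7.png",p);np.savez("pics/w7.npz",p=p,d=d,**w)
E
```

```text
clock: 11.0
tcp_pos: [0.3973, -0.2032, 0.273]
orientation: [-0.414, 3.106, -0.013]
contact_force: [0.6, -0.4, -1.8]
grip_width: 0.0143
gripper_force: 107.6
[ 1.27  0.28 -1.07  2.07  0.31  0.95  1.87] [ 0.52409252 -0.13675337  0.246982  ]
[-0.1395  0.031   0.0262] [-0.4163 -0.1054  0.5779]
```

View pics/w7.png

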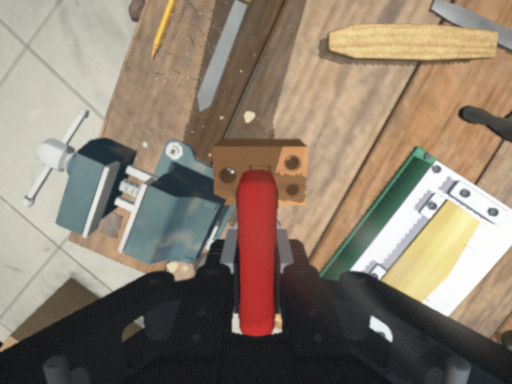

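The key hangs squarely in the fingers, handle from row 172 to 335, clear of the block. (Ten pictures viewed; from here on I measure numerically.)

```bash
python3 - <<'E'
from h import *;from bench import r
f=dict(np.load("pics/w7.npz"));p=f["p"];o=r.get_obs();T=Ro.from_rotvec(o["orientation"]).as_matrix()
hsv=cv2.cvtColor(p,cv2.COLOR_BGR2HSV);m=((hsv[...,0]<6)|(hsv[...,0]>174))&(hsv[...,1]>150)&(hsv[...,2]>60);m[:160]=0;m[345:]=0;m[:,:225]=0;m[:,290:]=0
k=max(cv2.findContours(m.astype(np.uint8),0,1)[0],key=cv2.contourArea);print(cv2.boundingRect(k))
X=img(f,f["d"]);print("top tool-z",np.median(((X[m]-o["tcp_pos"])@T)[:,2]))
P=onplane(f,k[:,0],T[:,2],T[:,2]@o["tcp_pos"]+.0455);q=(P-o["tcp_pos"])@T*1000;print(cv2.minAreaRect(np.float32(q[:,:2])))
E
```

```text
(237, 170, 40, 167)
top tool-z 0.04400864265520176
((2.802989959716797, -0.12022256851196289), (15.186352729797363, 75.24762725830078), 89.90813446044922)
```

Scaled: -0.135 m is -0.18, -0.115 m is -0.1533, 0.54 rad is 0.1719.

```bash

python3 drive.py '-0.0267 0.0053 -0.0067 -0.0223 -0.0064 0.0318;-0.0667 0.0133 -0.0067 -0.0477 -0.0127 0.0637;-0.1133 0.0227 0 -0.0732 -0.0191 0.1019;-0.1533 0.032 0.0133 -0.0987 -0.0255 0.1401;-0.18 0.04 0.0267 -0.1241 -0.0318 0.1719'
python3 drive.py '0 0 0 0 0 0;0 0 0 0 0 0'
python3 - <<'E'
from h import *;from bench import r
o=r.get_obs();R=RJ*Ro.from_rotvec([0,0,.02]);print(o["joints"].round(2))
print(*togo(o,jig(0,-121.6,16+137.5+25),R))
E
```

```text
clock: 11.55
tcp_pos: [0.5188, -0.1372, 0.2477]
orientation: [0.431, 3.002, 0.61]
contact_force: [-1.3, -0.2, -0.8]
grip_width: 0.0141
gripper_force: 107.6
clock: 11.75
tcp_pos: [0.5163, -0.1384, 0.2477]
orientation: [0.423, 3.007, 0.603]
contact_force: [0.4, -0.6, -1.2]
grip_width: 0.0143
gripper_force: 107.6
[ 1.09  0.54 -0.99  1.89  0.06  0.9   1.43]
[-0.0073  0.0036  0.0215] [-0.0243 -0.0162  0.0371]
```

Scaled: 0.0215 m is 0.0287, 0.01 m is 0.0133, 0.037 rad is 0.0118.

```bash

python3 drive.py '-0.0107 0.0048 0.0133 -0.0076 -0.0051 0.0118;-0.0107 0.0048 0.0287 -0.0076 -0.0051 0.0118;-0.0107 0.0048 0.0287 -0.0076 -0.0051 0.0118;-0.0107 0.0048 0.0287 -0.0076 -0.0051 0.0118'
python3 - <<'E'
from h import *;from bench import r
o=r.get_obs();R=RJ*Ro.from_rotvec([0,0,.02])
print(injig(o["tcp_pos"]),*togo(o,jig(0,-122.3,16+137.5),R),o["joints"].round(2),(J.T@o["contact_force"]).round(1))
E
```

```text
clock: 12.15
tcp_pos: [0.5276, -0.1293, 0.2305]
orientation: [0.48, 2.977, 0.634]
contact_force: [0.3, 0.0, -1.7]
grip_width: 0.0144
gripper_force: 107.6
[   0.7 -122.7  179.6] [ 0.0005 -0.0007  0.0261] [-0.0005  0.002   0.0003] [ 1.06  0.57 -0.97  1.9   0.06  0.84  1.39] [-0.6 -0.3 -1.6]
```

Lower gently: first to about 4 mm below the mouth, watching the force.

Scaled: 0.016 m is 0.0213, 0.012 m is 0.016.

```bash

python3 drive.py '0.0005 -0.0009 0.008 0 0 0;0.0005 -0.0009 0.016 0 0 0;0.0005 -0.0009 0.0213 0 0 0;0.0005 -0.0009 0.0213 0 0 0'
python3 - <<'E'
from h import *;from bench import r
o=r.get_obs();print(injig(o["tcp_pos"]),(J.T@o["contact_force"]).round(1),(J.T@o["moment"]).round(2))
E
```

```text
clock: 12.55
tcp_pos: [0.5294, -0.1233, 0.2151]
orientation: [0.482, 2.977, 0.636]
contact_force: [0.2, -0.3, -1.9]
grip_width: 0.0144
gripper_force: 107.7
[   0.2 -122.7  163. ] [-1.  -0.2 -1.7] [0.08 0.58 0.  ]
```

Scaled: 0.008 m is 0.0107, 0.006 m is 0.008.

```bash

python3 drive.py '0 0 0.004 0 0 0;0 0 0.008 0 0 0;0 0 0.0107 0 0 0;0 0 0.0107 0 0 0'
python3 - <<'E'
from h import *;from bench import r
o=r.get_obs();print(injig(o["tcp_pos"]),(J.T@o["contact_force"]).round(1),(J.T@o["moment"]).round(2))
E
```

```text
clock: 12.95
tcp_pos: [0.5295, -0.121, 0.2076]
orientation: [0.483, 2.979, 0.634]
contact_force: [-4.1, -2.6, -1.7]
grip_width: 0.014
gripper_force: 108.4
[  -0.8 -122.1  155.2] [-4.1  3.2 -0. ] [ 0.9   1.45 -0.03]
```

Scaled: 0.003 m is 0.004, 0.002 m is 0.0027.

```bash

python3 drive.py '0.0008 -0.0008 0.0013 0 0 0;0.0008 -0.0008 0.0027 0 0 0;0.0008 -0.0008 0.004 0 0 0;0.0008 -0.0008 0.004 0 0 0'
python3 - <<'E'
from h import *;from bench import r
o=r.get_obs();print(injig(o["tcp_pos"]),(J.T@o["contact_force"]).round(1),(J.T@o["moment"]).round(2))
E
```

```text
clock: 13.35
tcp_pos: [0.5299, -0.1205, 0.2061]
orientation: [0.484, 2.977, 0.634]
contact_force: [-8.7, -6.8, 12.8]
grip_width: 0.0143
gripper_force: 111.1
[  -0.8 -122.4  153.6] [-3.1  6.3 15.3] [2.1  1.31 0.04]
```

Scaled: -0.0012 m is -0.0016, -0.0011 m is -0.0015, 0.5 rad is 0.1592.

```bash

python3 drive.py '0.0008 -0.0008 0 0 0 0.0318;0.0009 -0.0011 0 0 0 0.0637;0.0011 -0.0013 0 0 0 0.0955;0.0012 -0.0015 0 0 0 0.1273;0.0013 -0.0016 0 0 0 0.1592'
python3 drive.py '0 0 0 0 0 0'
python3 - <<'E'
from h import *;from bench import r
o=r.get_obs();a=(RJ.inv()*Ro.from_rotvec(o["orientation"])).as_rotvec();print(a.round(3),injig(o["tcp_pos"]),(J.T@o["contact_force"]).round(1),(J.T@o["moment"]).round(2),o["joints"].round(2))
E
```

```text
clock: 13.85
tcp_pos: [0.5285, -0.1215, 0.2055]
orientation: [-1.216, -2.776, -0.639]
contact_force: [-9.7, -6.5, 11.1]
grip_width: 0.0138
gripper_force: 110.4
clock: 13.95
tcp_pos: [0.5285, -0.1214, 0.2056]
orientation: [-1.215, -2.777, -0.639]
contact_force: [-9.1, -6.9, 11.8]
grip_width: 0.0139
gripper_force: 110.6
[ 0.001 -0.003  0.524] [  -2.3 -121.3  153.7] [-3.7  6.6 14.6] [2.09 1.39 0.12] [ 0.93  0.54 -0.82  1.93 -0.04  0.77  0.98]
```

Scaled: -0.0015 m is -0.002, -0.0014 m is -0.0019, 0.4 rad is 0.1273.

```bash

python3 drive.py '0.0008 -0.0013 0 0 0 0.0318;0.0009 -0.0016 0 0 0 0.0637;0.0011 -0.0019 0 0 0 0.0955;0.0012 -0.002 0 0 0 0.1273'
python3 drive.py '0 0 0 0 0 0'
python3 - <<'E'
from h import *;from bench import r
o=r.get_obs();a=(RJ.inv()*Ro.from_rotvec(o["orientation"])).as_rotvec();print(a.round(3),injig(o["tcp_pos"]),(J.T@o["contact_force"]).round(1),(J.T@o["moment"]).round(2))
E
```

```text
clock: 14.35
tcp_pos: [0.5272, -0.1218, 0.2053]
orientation: [-1.701, -2.419, -0.599]
contact_force: [-7.4, -6.6, 9.4]
grip_width: 0.0143
gripper_force: 110.2
clock: 14.45
tcp_pos: [0.5273, -0.1218, 0.2053]
orientation: [-1.7, -2.421, -0.599]
contact_force: [-6.9, -5.9, 11.2]
grip_width: 0.0141
gripper_force: 110.1
[-0.001 -0.004  0.924] [  -3.1 -120.2  153.7] [-2.4  4.8 13.3] [1.59 1.36 0.11]
```

Scaled: -0.0002 m is -0.0003, 0.05 rad is 0.0159.

```bash
cat > q.py <<'E'
from h import *;from bench import r
o=r.get_obs();a=(RJ.inv()*Ro.from_rotvec(o["orientation"])).as_rotvec();print(a.round(3),injig(o["tcp_pos"]),(J.T@o["contact_force"]).round(1),(J.T@o["moment"]).round(2))
E
python3 drive.py '0.0003 -0.0003 0 0 0 0.0159;0.0003 -0.0003 0 0 0 0.0255;0.0003 -0.0003 0 0 0 0.0255';python3 q.py
python3 drive.py '0 -0.0001 0 0 0 0.0095;0 -0.0001 0 0 0 0.0095';python3 q.py
python3 drive.py '0 -0.0001 0 0 0 0.0095;0 -0.0001 0 0 0 0.0095';python3 q.py
```

```text
clock: 14.75
tcp_pos: [0.5271, -0.1218, 0.2052]
orientation: [-1.785, -2.341, -0.588]
contact_force: [-7.7, -7.4, 9.4]
grip_width: 0.0141
gripper_force: 110.1
[-1.000e-03 -4.000e-03  1.002e+00] [  -3.1 -120.   153.7] [-4.7  5.1 12.4] [1.57 1.45 0.11]
clock: 14.95
tcp_pos: [0.527, -0.1218, 0.2052]
orientation: [-1.817, -2.31, -0.584]
contact_force: [-6.9, -6.0, 9.9]
grip_width: 0.0143
gripper_force: 110.1
[-1.000e-03 -4.000e-03  1.032e+00] [  -3.2 -120.   153.7] [-3.1  4.9 12.2] [1.55 1.37 0.08]
clock: 15.15
tcp_pos: [0.5269, -0.1218, 0.2052]
orientation: [-1.848, -2.279, -0.58]
contact_force: [-7.4, -5.9, 9.4]
grip_width: 0.0142
gripper_force: 110.1
[-1.000e-03 -4.000e-03  1.062e+00] [  -3.2 -119.9  153.7] [-3.3  5.3 11.8] [1.51 1.4  0.12]
```

Scaled: -0.0001 m is -0.0001, 0.03 rad is 0.0095.

```bash

for i in 1 ; do python3 drive.py '0 -0.0001 0 0 0 0.0095;0 -0.0001 0 0 0 0.0095'|tail -1;python3 q.py
python3 drive.py '0 -0.0001 0 0 0 0.0095;0 -0.0001 0 0 0 0.0095'|tail -1;python3 q.py
python3 drive.py '0 -0.0001 0 0 0 0.0095;0 -0.0001 0 0 0 0.0095'|tail -1;python3 q.py; done
```

```text
gripper_force: 110.2
[-0.002 -0.004  1.092] [  -3.3 -119.8  153.7] [-4.2  5.9 12.7] [1.52 1.37 0.07]
gripper_force: 110.2
[-0.002 -0.004  1.122] [  -3.3 -119.7  153.7] [-3.3  5.3 11.3] [1.53 1.39 0.13]
gripper_force: 110.2
[-0.002 -0.004  1.152] [  -3.3 -119.6  153.7] [-2.9  5.8 12. ] [1.48 1.38 0.14]
```

Scaled: -0.0001 m is -0.0001, 0.03 rad is 0.0095.

```bash

python3 drive.py '0 -0.0001 0 0 0 0.0095;0 -0.0001 0 0 0 0.0095'|tail -1;python3 q.py
python3 drive.py '0 -0.0001 0 0 0 0.0064;0 -0.0001 0 0 0 0.0064'|tail -1;python3 q.py
python3 drive.py '0 -0.0001 0 0 0 0.0064;0 -0.0001 0 0 0 0.0064'|tail -1;python3 q.py
```

```text
gripper_force: 110.1
[-0.002 -0.004  1.182] [  -3.3 -119.5  153.7] [-3.8  5.3 12.1] [1.47 1.34 0.1 ]
gripper_force: 110.1
[-0.002 -0.004  1.202] [  -3.3 -119.5  153.7] [-3.3  5.3 11.3] [1.51 1.34 0.13]
gripper_force: 110.1
[-0.002 -0.004  1.222] [  -3.4 -119.5  153.7] [-4.   5.3 11. ] [1.44 1.34 0.12]
```

```bash
cat > jaw.py <<'E'
from h import *;from bench import r
import sys
for nm in sys.argv[1:]:
    c=r.camera_info(nm);p,d=r.grab_frame(nm);cv2.imwrite(f"pics/j_{nm}.png",p)
    Q=injig(onplane(c,np.stack(np.meshgrid(np.arange(512),np.arange(384)),-1).reshape(-1,2),n,n@O+.0145)).reshape(384,512,3)
    m=(blankmask(p)>0)&(abs(Q[...,0])<30)&(abs(Q[...,1])<75)
    for x in (-15,-8,0,8,15):
        y=Q[m&(abs(Q[...,0]-x)<2)][:,1]
        if len(y)>5: print(nm,x,"blank y",np.percentile(y,[1,99]).round(1),len(y))
    X=img(c,d);q=injig(X);j=(abs(q[...,0])<20)&(q[...,2]>13)&(q[...,2]<18.5)&(q[...,1]<-50)&(q[...,1]>-100)&(d>0)
    if j.sum()>5: print("jaw y",np.percentile(q[j][:,1],[2,50,98]).round(1),j.sum())
E
python3 jaw.py wrist top scene
python3 - <<'E'
from h import *
f=dict(np.load("pics/w4.npz"));q=injig(img(f,f["d"]));j=(abs(q[...,0])<20)&(q[...,2]>13)&(q[...,2]<18.5)&(q[...,1]<-50)&(q[...,1]>-100)
print("before w4 jaw",np.percentile(q[j][:,1],[2,50,98]),j.sum())
Q=injig(onplane(f,np.stack(np.meshgrid(np.arange(512),np.arange(384)),-1).reshape(-1,2),n,n@O+.0145)).reshape(384,512,3)
m=(blankmask(f["p"])>0)&(abs(Q[...,0])<30)&(abs(Q[...,1])<75)
for x in (-15,-8,0,8,15): print(x,np.percentile(Q[m&(abs(Q[...,0]-x)<2)][:,1],[1,99]))
E
```

```text
wrist -15 blank y [-53.5  58.7] 916
wrist -8 blank y [-55.9  59.8] 968
wrist 0 blank y [-55.9  59.8] 997
wrist 8 blank y [-54.4  59.5] 1009
wrist 15 blank y [-53.1  38. ] 771
jaw y [-84.2 -67.7 -50.7] 2594
top -15 blank y [-53.2  59.4] 79
top -8 blank y [-55.7  59.6] 80
top 0 blank y [-55.1  59.8] 80
top 8 blank y [-54.5  58.8] 81
top 15 blank y [-50.5  39.4] 61
jaw y [-84.3 -68.2 -50.6] 188
scene -15 blank y [-45.4  40.7] 12
scene -8 blank y [-48.7  40.9] 12
scene 0 blank y [-51.7  17. ] 11
scene 8 blank y [-47.5  37.3] 15
scene 15 blank y [-45.2  45.2] 16
jaw y [-99.3 -61.8 -50.8] 60
before w4 jaw [-94.2 -75.1 -50.7] 1750
-15 [-55.6  57. ]
-8 [-58.742  56.3  ]
0 [-58.4  56.2]
8 [-56.339  56.2  ]
15 [-51.363  36.9  ]
```

Scaled: -0.0001 m is -0.0001, 0.03 rad is 0.0095.

```bash

python3 drive.py '0 -0.0001 0 0 0 0.0095;0 -0.0001 0 0 0 0.0095'|tail -1;python3 q.py
python3 drive.py '0 -0.0001 0 0 0 0.0095;0 -0.0001 0 0 0 0.0095'|tail -1;python3 q.py
python3 drive.py '0 -0.0001 0 0 0 0.0064;0 -0.0001 0 0 0 0.0064'|tail -1;python3 q.py
```

```text
gripper_force: 110.1
[-0.002 -0.004  1.252] [  -3.4 -119.3  153.7] [-4.2  5.1 12.2] [1.42 1.27 0.16]
gripper_force: 110.1
[-0.002 -0.004  1.282] [  -3.4 -119.3  153.7] [-2.7  5.7 11.9] [1.42 1.33 0.16]
gripper_force: 110.1
[-0.002 -0.004  1.301] [  -3.4 -119.2  153.7] [-3.   4.1 11.2] [1.39 1.28 0.25]
```

Torque starts to rise.

Scaled: 0.02 rad is 0.0064.

```bash

python3 drive.py '0 0 0 0 0 0.0064;0 0 0 0 0 0.0064'|tail -1;python3 q.py
python3 drive.py '0 0 0 0 0 0.0064;0 0 0 0 0 0.0064'|tail -1;python3 q.py
```

```text
gripper_force: 110.1
[-0.002 -0.004  1.321] [  -3.4 -119.1  153.7] [-3.5  3.8 12.1] [1.46 1.32 0.21]
gripper_force: 110.2
[-0.002 -0.004  1.341] [  -3.4 -119.1  153.7] [-3.5  4.2 12.9] [1.44 1.34 0.27]
```

Scaled: 0.02 rad is 0.0064.

```bash

python3 drive.py '0 0 0 0 0 0.0064;0 0 0 0 0 0.0064'|tail -1;python3 q.py
python3 drive.py '0 0 0 0 0 0.0064;0 0 0 0 0 0.0064'|tail -1;python3 q.py
python3 drive.py '0 0 0 0 0 0.0064;0 0 0 0 0 0.0064'|tail -1;python3 q.py
```

```text
gripper_force: 110.2
[-0.002 -0.004  1.361] [  -3.4 -119.1  153.7] [-4.5  5.5 12.4] [1.5  1.3  0.36]
gripper_force: 110.2
[-0.002 -0.004  1.381] [  -3.4 -119.   153.7] [-3.9  5.8 12.1] [1.55 1.34 0.27]
gripper_force: 110.2
[-0.002 -0.004  1.401] [  -3.4 -119.   153.7] [-2.9  5.7 11.8] [1.54 1.32 0.35]
```

Scaled: 0.02 rad is 0.0064.

```bash

python3 drive.py '0 0 0 0 0 0.0064;0 0 0 0 0 0.0095'|tail -1;python3 q.py
python3 drive.py '0 0 0 0 0 0.0064;0 0 0 0 0 0.0064'|tail -1;python3 q.py; python3 jaw.py wrist; python3 q.py
```

```text
gripper_force: 110.2
[-0.002 -0.004  1.431] [  -3.4 -119.   153.7] [-3.6  5.9 12.9] [1.62 1.35 0.42]
gripper_force: 110.3
[-0.002 -0.004  1.451] [  -3.4 -118.9  153.7] [-3.3  6.4 12.8] [1.66 1.31 0.44]
wrist -15 blank y [-52.9  59.8] 836
wrist -8 blank y [-55.4  60.1] 880
wrist 0 blank y [-55.7  59.8] 901
wrist 8 blank y [-54.1  59.1] 910
wrist 15 blank y [-53.   37.3] 706
jaw y [-83.3 -67.1 -50.8] 2449
[-0.002 -0.004  1.45 ] [  -3.4 -118.9  153.7] [-3.6  5.7 13.2] [1.62 1.34 0.31]
```

Scaled: 0.04 rad is 0.0127.

```bash

python3 drive.py '0 0 0 0 0 0.0064;0 0 0 0 0 0.0127;0 0 0 0 0 0.0127'|tail -1;python3 q.py;python3 q.py
python3 drive.py '0 0 0 0 0 -0.0159;0 0 0 0 0 -0.0223'|tail -1;python3 q.py
python3 drive.py '0 0 0 0 0 -0.0095;0 0 0 0 0 -0.0127'|tail -1;python3 q.py
```

```text
gripper_force: 110.3
[-0.002 -0.004  1.49 ] [  -3.4 -118.9  153.7] [-3.2  6.2 12.6] [1.69 1.35 0.46]
[-0.002 -0.004  1.49 ] [  -3.4 -118.9  153.7] [-3.2  6.2 12.6] [1.69 1.35 0.46]
gripper_force: 110.2
[-0.002 -0.004  1.419] [  -3.5 -119.   153.7] [-3.7  6.2 12.2] [1.55 1.32 0.14]
gripper_force: 110.2
[-0.003 -0.004  1.38 ] [  -3.5 -119.   153.7] [-3.6  6.  11.2] [1.54 1.3  0.05]
```

Scaled: -0.05 m is -0.0667, -0.03 m is -0.04, -0.015 rad is -0.0048.

```bash

python3 drive.py '0 0 -0.0053 0 0 -0.0048;0 0 -0.012 0 0 -0.0048;0 0 -0.0213 0 0 -0.0048;0 0 -0.04 0 0 -0.0048;0 0 -0.0667 0 0 -0.0048'
python3 drive.py '0 0 -0.0267 0 0 0;0 0 -0.0267 0 0 0'
python3 q.py;python3 jaw.py wrist top
python3 - <<'E'
from h import *;from bench import r
o=r.get_obs();print(o["joints"].round(2),*togo(o,[.396,-.2025,.26],down(3.401)),*togo(o,[.396,-.2025,.26],down(3.401-np.pi/2)))
E
```

```text
clock: 19.75
tcp_pos: [0.5203, -0.1395, 0.2513]
orientation: [-2.133, -1.939, -0.533]
contact_force: [0.1, -0.1, -0.9]
grip_width: 0.0142
gripper_force: 111.0
clock: 19.95
tcp_pos: [0.5193, -0.1492, 0.2718]
orientation: [-2.139, -1.941, -0.537]
contact_force: [1.2, 0.1, -1.7]
grip_width: 0.0139
gripper_force: 111.1
[-0.007 -0.008  1.366] [  -2.  -120.7  226.1] [-0.3 -1.1 -1.7] [0.01 0.59 0.02]
wrist -15 blank y [-53.   60.3] 527
wrist -8 blank y [-55.5  59.8] 549
wrist 0 blank y [-55.7  60.1] 560
wrist 8 blank y [-54.   59.6] 562
wrist 15 blank y [-52.9  36.8] 428
jaw y [-83.7 -67.3 -50.8] 1436
top -15 blank y [-52.   59.4] 78
top -8 blank y [-53.8  59.6] 79
top 0 blank y [-55.1  59.8] 80
top 8 blank y [-54.5  58.8] 81
top 15 blank y [-50.5  39.4] 62
jaw y [-84.1 -67.6 -51.8] 196
[ 0.85  0.39 -0.61  1.89 -0.25  0.92  0.33] [-0.0622 -0.1153 -0.0282] [ 0.4543 -0.1874 -1.8938] [-0.0622 -0.1153 -0.0282] [ 0.162  -0.3896 -0.3501]
```

Scaled: -0.06 m is -0.08, -0.05 m is -0.0667, 0.163 rad is 0.0519.

```bash

python3 drive.py '0 -0.0067 -0.0133 0.0105 -0.0041 -0.043;-0.0133 -0.02 -0.0267 0.021 -0.0086 -0.0859;-0.0267 -0.04 -0.04 0.0318 -0.0127 -0.1305;-0.04 -0.0667 -0.04 0.0414 -0.0172 -0.1735;-0.04 -0.08 -0.04 0.0519 -0.0213 -0.2165'|head -2
python3 drive.py '0 0 0 0 0 0'|head -2
python3 - <<'E'
from h import *;from bench import r
o=r.get_obs();print(o["joints"].round(2),*togo(o,[.396,-.2025,.26],down(3.401)))
E
```

```text
clock: 20.55
tcp_pos: [0.4504, -0.1809, 0.2772]
clock: 20.65
tcp_pos: [0.4512, -0.1791, 0.2779]
[ 0.98  0.35 -0.71  1.92 -0.06  1.05  0.93] [ 0.0087 -0.061   0.0111] [ 0.2915 -0.1244 -1.2114]
```

Scaled: -0.056 m is -0.0747, -0.048 m is -0.064, -0.69 rad is -0.2196.

```bash

python3 drive.py '0.0027 -0.016 0.0027 0.0111 -0.0048 -0.0446;0.004 -0.032 0.0053 0.0223 -0.0095 -0.0891;0.0067 -0.048 0.008 0.0318 -0.0143 -0.1337;0.0093 -0.064 0.0107 0.043 -0.0185 -0.1783;0.0107 -0.0747 0.0133 0.0509 -0.0223 -0.2196'|head -2
python3 drive.py '0 0 0 0 0 0'|head -2
python3 - <<'E'
from h import *;from bench import r
o=r.get_obs();print(o["joints"].round(2),*togo(o,[.396,-.2025,.26],down(3.401)))
E
```

```text
clock: 21.15
tcp_pos: [0.4016, -0.2011, 0.2619]
clock: 21.25
tcp_pos: [0.401, -0.2009, 0.2618]
[ 1.08  0.3  -0.81  2.02  0.13  1.    1.52] [ 0.0043 -0.0031  0.0018] [ 0.1312 -0.05   -0.5256]
```

Scaled: 0.004 m is 0.0053, -0.003 m is -0.004, -0.525 rad is -0.1671.

```bash

python3 drive.py '0.0027 -0.0013 0 0.0105 -0.0038 -0.0414;0.004 -0.0027 0 0.021 -0.008 -0.0828;0.0053 -0.004 0.0013 0.0318 -0.0121 -0.1273;0.0053 -0.004 0.0013 0.0417 -0.0159 -0.1671;0.0053 -0.004 0.0013 0.0417 -0.0159 -0.1671'|head -2
python3 drive.py '0 0 0 0 0 0;0 0 0 0 0 0'|head -2
python3 - <<'E'
from h import *;from bench import r
o=r.get_obs();T=Ro.from_rotvec(o["orientation"]).as_matrix();print(o["joints"].round(2),*togo(o,[.396,-.2025,.225],down(3.401)))
f=r.camera_info("wrist");p,d=r.grab_frame("wrist");cv2.imwrite("pics/w8.png",p)
hsv=cv2.cvtColor(p,cv2.COLOR_BGR2HSV);m=((hsv[...,0]<6)|(hsv[...,0]>174))&(hsv[...,1]>150)&(hsv[...,2]>60);m[:160]=0;m[345:]=0;m[:,:225]=0;m[:,290:]=0
k=max(cv2.findContours(m.astype(np.uint8),0,1)[0],key=cv2.contourArea);print(cv2.boundingRect(k))
X=img(f,d);Q=(X[m]-o["tcp_pos"])@T*1000;s=abs(Q[:,1])<5
print("handle slope along x",np.polyfit(Q[s,0],Q[s,2],1));
P=onplane(f,k[:,0],T[:,2],T[:,2]@o["tcp_pos"]+.0455);print(cv2.minAreaRect(np.float32((P-o["tcp_pos"])@T*1000)[:,:2]))
E
```

```text
clock: 21.75
tcp_pos: [0.3973, -0.2024, 0.2614]
clock: 21.95
tcp_pos: [0.3972, -0.2034, 0.2613]
[ 1.13  0.26 -0.9   2.08  0.26  0.91  1.92] [0.0009 0.0012 0.0363] [ 0.0001  0.0009 -0.0037]
(237, 170, 40, 167)
handle slope along x [-2.78119524e-02  4.58860240e+01]Traceback (most recent call last):
  File "<stdin>", line 8, in <module>
cv2.error: OpenCV(4.12.0) /io/opencv/modules/imgproc/src/convhull.cpp:143: error: (-215:Assertion failed) total >= 0 && (depth == CV_32F || depth == CV_32S) in function 'convexHull'
```

Handle sits exactly as it did after the first lift, so the key has not slipped. Lower it into the block.

Scaled: 0.065 m is 0.0867, 0.055 m is 0.0733, -0.003 rad is -0.001.

```bash

python3 drive.py '0.0007 0.0013 0.0267 0 0 -0.001;0.0007 0.0013 0.0533 0 0 -0.001;0.0007 0.0013 0.0733 0 0 -0.001;0.0007 0.0013 0.0867 0 0 -0.001;0.0007 0.0013 0.0867 0 0 -0.001'
python3 drive.py '0 0 0.02 0 0 0;0 0 0.04 0 0 0;0 0 0.0507 0 0 0;0 0 0.056 0 0 0;0 0 0.056 0 0 0'
```

```text
clock: 22.5
tcp_pos: [0.3956, -0.2024, 0.1953]
orientation: [0.41, -3.114, -0.001]
contact_force: [-0.8, -0.3, -1.4]
grip_width: 0.0141
gripper_force: 111.0
clock: 23.0
tcp_pos: [0.3962, -0.2026, 0.1544]
orientation: [-0.412, 3.114, -0.001]
contact_force: [-0.6, 0.2, -1.3]
grip_width: 0.014
gripper_force: 111.0
```

Scaled: 0.0045 m is 0.006, 0.003 m is 0.004.

```bash

python3 drive.py '0 0 0.004 0 0 0;0 0 0.006 0 0 0;0 0 0.006 0 0 0'
python3 drive.py '0 0 0 0 0 0;0 0 0 0 0 0;0 0 0 0 0 0' 0.03 40
python3 drive.py '0 0 -0.0267 0 0 0;0 0 -0.0667 0 0 0;0 0 -0.12 0 0 0;0 0 -0.16 0 0 0;0 0 -0.16 0 0 0'
python3 - <<'E'
from h import *;from bench import r
f=r.camera_info("wrist");p,d=r.grab_frame("wrist");X=img(f,d);hsv=cv2.cvtColor(p,cv2.COLOR_BGR2HSV)
m=((hsv[...,0]<6)|(hsv[...,0]>174))&(hsv[...,1]>150)&(hsv[...,2]>60)&(np.hypot(X[...,0]-.395,X[...,1]+.202)<.06)&(X[...,2]>.07);print(m.sum())
k=max(cv2.findContours(m.astype(np.uint8),0,1)[0],key=cv2.contourArea);print("z",np.percentile(X[m][:,2],[10,50,90]),cv2.minAreaRect(np.float32(onz(f,k[:,0],.104)[:,:2]*1000)))
E
python3 jaw.py wrist top;python3 q.py
```

```text
clock: 23.3
tcp_pos: [0.3963, -0.2028, 0.15]
orientation: [-0.412, 3.113, -0.002]
contact_force: [1.2, 0.2, -1.2]
grip_width: 0.0144
gripper_force: 111.2
clock: 23.6
tcp_pos: [0.3962, -0.2027, 0.1499]
orientation: [-0.412, 3.114, -0.002]
contact_force: [0.6, 0.1, -0.1]
grip_width: 0.0302
gripper_force: 0.0
clock: 24.1
tcp_pos: [0.3981, -0.203, 0.2735]
orientation: [-0.411, 3.109, -0.009]
contact_force: [1.0, -0.1, -0.5]
grip_width: 0.03
gripper_force: 0.0
1689
z [0.10181627 0.10381064 0.10492235] ((393.14862060546875, -203.51535034179688), (72.8003921508789, 15.150337219238281), 14.92178726196289)
wrist -15 blank y [-25.7  61. ] 372
wrist -8 blank y [-25.5  60.8] 331
wrist 0 blank y [-24.9  23.6] 77
wrist 8 blank y [-24.   60.9] 349
wrist 15 blank y [-23.6  32.6] 220
jaw y [-69.8 -64.8 -60.5] 92
top -15 blank y [-52.   59.4] 78
top -8 blank y [-53.8  59.6] 79
top 0 blank y [-55.1  59.8] 80
top 8 blank y [-54.5  58.8] 81
top 15 blank y [-50.5  39.4] 61
jaw y [-84.1 -68.3 -50.7] 191
[ 0.409  0.118 -0.554] [-83.1 -18.1 259.4] [-0.5 -0.4 -0.1] [ 0.05  0.   -0.01]
```

```bash
python3 -c "
from bench import r
print(r.hand_in())"
```

```text
the job is handed in; nothing more can be done
None
```

The blank is clamped in the jig against the end stop and the key is hanging back in the tool block; I handed the job in at about 24 s, and no verdict was returned. The knob torque rose to about 0.46 N m, and the last measurements put the blank's end at the end stop (about 61 mm) and the key's handle at its starting height. I never moved the bottle or the horn tip on purpose, but I did not re-measure them at the end.

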